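# Load and close a battery module tray

### The arm

A 6-joint arm with a two-finger parallel gripper is mounted at the origin on the work surface. World frame = base frame: x ahead of the robot, y to its left, z up, the work surface at z = 0. Lengths are in m, angles in rad, forces in N, time in s.
With the tool pointing down it reaches from about 0.275 to 0.825 m from the base axis. Payload 4.9 kg.
Tool frame: the origin (TCP) lies midway between the tips of the shut fingers; the grasp point (between the pads) lies 19 mm behind it (grip_point_offset is the distance from the TCP to the grasp point, in m); z points along the fingers, y is the line along which they close (so a half turn about z gives the same grasp; the last joint's range is limited). The gripper opens to 85 mm and grips with 20 to 120 N. Pads are 22 mm wide; open, the fingers measure 114 mm over their backs; the gripper's body (76 mm by 85 mm) begins 54 mm behind the grasp point. The pads swing forward as they close: fully open they stand 13 mm farther back than shut.
Start: joints at [-1.369, 0.326, -0.193, 1.052, 0, 1.437], TCP at [0.181, -0.519, 0.231] pointing down, gripper open.
Joint ranges: [-2.65, 2.65], [-0.97, 1.79], [-1.3, 1.35], [-1.93, 2.1], [-1.47, 1.37], [-3.14, 3.14]. Speed limits (rad/s): [2.57, 2.57, 3.14, 3.14, 3.14, 3.14].

### API

Orientations are given as a rotation vector (axis times angle).
In Python, from cell import * gives the robot as it stands. Calls block until the motion is done:
- movep(position, orientation): joint-space move of the TCP to a pose.
- move_l(position, velocity=0.15, rot=None, until_force=None): straight line of the TCP; rot=None keeps the orientation; velocity is the mean speed in m/s. With until_force (N) it stops when the force on the tool has changed by that much, and returns True; else False.
- set_joints(angles): joint-space move.
- let_go() and grab(newtons=None): open the fingers fully, or close them until they stop; newtons is the grip in N (None keeps the last).
- sleep(seconds).
- ik(position, orientation): joint angles nearest the present ones, or None.
- get_state(): the state.
- grab_frame(name): name is "side" or "top" or "wrist"; returns a dict with "img" (400x640x3 uint8, red, green, blue), "fx", "fy", "cx", "cy" (pixels), "cam_to_world" (4x4, takes a point from camera to world coordinates); the wrist camera has in their place "T_tool_cam" (4x4, takes a point from camera to tool coordinates, whose origin is the TCP and whose axes are the flange's). Camera axes: x right, y down, z forward; pixel columns grow to the right and rows downward; lengths in m; the calibration is good to about 2 mm. The wrist camera is an equidistant fisheye: a pixel r from the principal point sees the ray r / f radians off the axis. A picture is of the moment at which its call begins: read the wrist's pose just before it. There is no depth.
A pose or a line that the arm cannot do raises MotionError and nothing moves.
- sign_off(): hands the job in; it is judged then, once.
Trained networks look in the newest picture that a camera, given by its name, has taken for a name from the list of things; names that differ only in an ending like _2 or _b are one class to them, and where a whole thing is asked for, a point or a joint stands for the part that bears it (a point fixed in the world has none). Each returns a list of dicts, best first, with "score" (0 to 1); they miss things now and then, are a little off and sometimes report something else, mostly with a low value. They report only what shows in the picture. A call takes as long as a camera call.
- spot_in(camera, name): "centre" ([column, row] in pixels, amid what is visible of it).
- silhouettes(camera, name): "mask" (400x640 bool, what is visible of it) and "centre" ([column, row] in pixels, amid what is visible of it).
- tip_of(camera, name): "centre" ([column, row] in pixels: a listed point, or the origin of a listed thing).
The state is a dict: "clock": time; "q": joint angles; "joint_velocities": joint speeds; "tau": joint torques, N m; "position": TCP position; "eef_rot": TCP orientation; "contact_force": force on the tool from outside, world axes, zero at the start; "wrist_torque": the same for the moment, N m; "finger_gap": opening from 0.0 (shut) to 1.0 (fully open); "grasp_force": force on a finger pad.
Only numpy, scipy, OpenCV 4.12 (cv2) and the standard library are available. Lean on these libraries where they do the work, as an engineer would, in place of code of your own. Each camera call takes 0.05 s, during which the arm holds its last target. There are 200 camera calls.

### The job

Close up the battery module tray: first stand every cell from the rack in a well of the tray, never tipping one over. Then cover them with the two white boards, one in each bay: angle each board's tongue into the groove under the lip and lower it flat onto its seat. After that lay the keeper strip over the two pins so that it lies flat on the wall, and last push both lock caps fully home; leave the other things on the bench alone.

Things in the scene. Friction and masses are not known exactly. Their poses are not given: they have to be found in the camera images.
- tray: Fixed grey tray 146 x 224 mm, origin at its underside's centre; its frame, mm: groove along the -x side (away from the robot), open to +x, floor z 44, 8 high, back x -59, lip above it z 52 to 57, edge x -45. Opposite, a seat ledge (z 44, x 33 to 45) and a wall (x 45 to 71, top z 54). Side blocks (|y| 84 to 112) and a middle bar (|y| < 4), tops z 54, leave two bays 80 wide, centred y -44 and 44
- keep (a point): Point on the top of the tray's wall midway between the two pins (tray x 55, y 0, z 54 mm): where the middle of the keeper's underside goes. The pins are steel, 8 mm thick, at tray y -60 and 60 mm, standing 15 mm out of the wall top, the upper 6 mm tapered
- well0 (a point): Centre that a cell has when seated in this well (tray x -6, y -60, z 23.5 mm); the well is square, 23 mm, floor at tray z 6 mm, mouth at z 18 mm, the space above it open up to the bays for the fingers (41 mm free towards -x, 39 mm towards +x, measured from the cell's axis)
- well1 (a point): Centre that a cell has when seated in this well (tray x -6, y -20, z 23.5 mm); the well is square, 23 mm, floor at tray z 6 mm, mouth at z 18 mm, the space above it open up to the bays for the fingers (41 mm free towards -x, 39 mm towards +x, measured from the cell's axis)
- well2 (a point): Centre that a cell has when seated in this well (tray x -6, y 20, z 23.5 mm); the well is square, 23 mm, floor at tray z 6 mm, mouth at z 18 mm, the space above it open up to the bays for the fingers (41 mm free towards -x, 39 mm towards +x, measured from the cell's axis)
- well3 (a point): Centre that a cell has when seated in this well (tray x -6, y 60, z 23.5 mm); the well is square, 23 mm, floor at tray z 6 mm, mouth at z 18 mm, the space above it open up to the bays for the fingers (41 mm free towards -x, 39 mm towards +x, measured from the cell's axis)
- cap0_top (a point): Centre of the top of a black round lock cap, 24 mm across, on the side block at the wall's end (tray x 55, y -98 mm); its top is 22 mm above the block when up, 14 mm when down
- cap0 (a joint): Travel of that lock cap, m: 0 up, 0.008 fully home; pushed straight down against about 6 N of detent friction it stays where it is left
- cap1_top (a point): Centre of the top of a black round lock cap, 24 mm across, on the side block at the wall's end (tray x 55, y 98 mm); its top is 22 mm above the block when up, 14 mm when down
- cap1 (a joint): Travel of that lock cap, m: 0 up, 0.008 fully home; pushed straight down against about 6 N of detent friction it stays where it is left
- cell0_c (a point): Centre of a violet battery cell, a cylinder 18 mm in diameter, 35 mm tall, 26 g, standing upright in the rack at the start, its upper 21 mm free; z along its axis. None if absent
- cell1_c (a point): Centre of a violet battery cell, a cylinder 18 mm in diameter, 35 mm tall, 26 g, standing upright in the rack at the start, its upper 21 mm free; z along its axis. None if absent
- cell2_c (a point): Centre of a violet battery cell, a cylinder 18 mm in diameter, 35 mm tall, 26 g, standing upright in the rack at the start, its upper 21 mm free; z along its axis. None if absent
- cell3_c (a point): Centre of a violet battery cell, a cylinder 18 mm in diameter, 35 mm tall, 26 g, standing upright in the rack at the start, its upper 21 mm free; z along its axis. None if absent
- board0_c (a point): White cover board: panel 84 (x) x 74 (y) x 10 mm, a tongue 12 mm long, 4 mm thick, full width, along the bottom of its -x edge, and on top in the middle an upright grey grip rib 12 (x) x 40 (y) x 26 mm; 110 to 180 g, lying rib up. The point is on the middle axis of panel and rib, 18 mm above the underside, 18 mm below the rib's top; z up, x away from the tongue
- board1_c (a point): The other board, same as board0. Either fits either bay: fitted, the point is at tray x -3 to 3, y -44 or 44 (play 3), z 62 mm, board x along tray x, the tongue (tip 54 mm from the point) 6 to 12 mm under the lip, the other edge on the ledge. The wall stops a board from being slid in flat
- keeper_c (a point): Keeper: aluminium strip 44 (x) x 160 (y) x 6 mm with two 11 mm through holes on its long middle line, 60 mm either side of the middle, and a dark grip rib 12 (x) x 40 (y) x 24 mm upright at its middle; 160 to 260 g; fits either way round. The point is in its middle, 15 mm above its underside and 15 mm below the rib's top; y along the strip
- rack: Fixed black cell rack 56 x 172 mm, 20 mm high, with four square pockets along its y, 40 mm apart, 14 mm deep (floor 6 mm above the table); origin at the centre of its underside. Cells stand in some of the pockets
- spray: Bystander, to be left alone: spray bottle, 60 mm across, 160 mm tall; origin at the centre of its underside
- cup: Bystander, to be left alone: white cup, 72 mm across, 70 mm tall; origin at the centre of its underside
- meter: Bystander, to be left alone: yellow hand meter 75 x 140 x 35 mm; origin at the centre of its underside
- tape: Bystander, to be left alone: black tape roll, 90 mm across, 20 mm high; origin at the centre of its underside
- busbar: Bystander, to be left alone: copper strip 80 x 20 x 4 mm; origin at the centre of its underside

How it is judged:
On the way, in this order (a step that is already met when the one before it is completed fails the run):
1. every cell stands in a well ((horizontal distance between cell0_c and well0 below 0.006 m or horizontal distance between cell0_c and well1 below 0.006 m or horizontal distance between cell0_c and well2 below 0.006 m or horizontal distance between cell0_c and well3 below 0.006 m) and z of each of cell0_c, cell1_c, cell2_c, cell3_c in the frame of tray below 0.0275 m and angle between each of cell0_c, cell1_c, cell2_c, cell3_c's own z axis and vertical below 0.2 rad and (horizontal distance between cell1_c and well0 below 0.006 m or horizontal distance between cell1_c and well1 below 0.006 m or horizontal distance between cell1_c and well2 below 0.006 m or horizontal distance between cell1_c and well3 below 0.006 m) and (horizontal distance between cell2_c and well0 below 0.006 m or horizontal distance between cell2_c and well1 below 0.006 m or horizontal distance between cell2_c and well2 below 0.006 m or horizontal distance between cell2_c and well3 below 0.006 m) and (horizontal distance between cell3_c and well0 below 0.006 m or horizontal distance between cell3_c and well1 below 0.006 m or horizontal distance between cell3_c and well2 below 0.006 m or horizontal distance between cell3_c and well3 below 0.006 m)), for 0.2 s.
2. both boards lie flat in the bays with their tongues in the groove (x of board0_c in the frame of tray between -0.0065 and 0.0055 m and x of keep in the frame of board0_c above 0.02 m and angle between the x axis of each of board0_c, board1_c and the x axis of tray, either way round below 0.1 rad and z of board0_c in the frame of tray between 0.059 and 0.0645 m and angle between each of board0_c, board1_c's own z axis and vertical below 0.035 rad and (y of board0_c in the frame of tray between -0.052 and -0.036 m or y of board0_c in the frame of tray between 0.036 and 0.052 m) and x of board1_c in the frame of tray between -0.0065 and 0.0055 m and x of keep in the frame of board1_c above 0.02 m and z of board1_c in the frame of tray between 0.059 and 0.0645 m and (y of board1_c in the frame of tray between -0.052 and -0.036 m or y of board1_c in the frame of tray between 0.036 and 0.052 m)), for 0.2 s.
3. the keeper lies flat over both pins (horizontal distance between keeper_c and keep below 0.004 m and z of keeper_c in the frame of tray between 0.066 and 0.072 m and angle between keeper_c's own z axis and vertical below 0.035 rad and angle between the y axis of keeper_c and the y axis of tray, either way round below 0.06 rad), for 0.2 s.
4. both lock caps are home (value of joint each of cap0, cap1 above 0.0065 m), for 0.2 s.
At the end, for the whole second after the job is handed in: Cells in wells (axis within 6 mm, down to 4 mm, upright to 0.2 rad); a board in each bay (8 mm across), tongue 3.5 mm or more in the groove, level to 0.035 rad, down to 2.5 mm; keeper over both pins (4 mm, down to 3 mm, level to 0.035, in line to 0.06 rad); caps down 6.5 mm or more; all at rest (all of step 1 and all of step 2 and all of step 3 and all of step 4 and linear speed of each of board0, board1, keeper below 0.02 m/s); the robot touches nothing.
It fails at once if a bystander is disturbed (moved more than 40 mm) (distance of any of spray, cup, meter, tape, busbar from where it was at the start of the episode above 0.04 m).
It fails at once if a cell is tipped over (more than 45 degrees) (angle between any of cell0_c, cell1_c, cell2_c, cell3_c's own z axis and vertical above 0.79 rad).
Of cell0, cell1, cell2, cell3 only 2 to 4 are there at a start; the rules pass over those that are not, and their reading is None.
At some moment in a run one of board0, board1, keeper may be knocked a few centimetres aside while the robot is not near it.
It also fails if it takes over 208 s, if anything falls off the work surface, if the arm or the gripper's body presses on something with over 40 N, if the wrist force passes 120 N, or if a joint passes its speed limit or range.

## Working session

There is one attempt and no reset: what is moved stays moved. The work goes in short steps, each a Python script; the robot and the scene stay as the last script left them, time stands still between calls to the robot, and variables do not carry over. Pictures are saved under pics/ and viewed, at most 14 in all, crops included, and the job is handed in when it is done.

```bash
ls; mkdir -p pics; python3 - <<'E'
from cell import *
import cv2,numpy as np
s=get_state();print(s['clock'],s['position'],s['eef_rot'])
for c in ['side','top']:
    f=grab_frame(c);cv2.imwrite(f'pics/{c}0.png',f['img'][:,:,::-1]);print(c,f['fx'],f['fy'],f['cx'],f['cy'],np.round(f['cam_to_world'],3).tolist())
    for n in ['tray','keep','well0','well3','cap0_top','cell0_c','board0_c','keeper_c','rack','spray','cup','meter','tape','busbar']:
        print(c,n,[(np.round(d['centre']).tolist(),round(d['score'],2)) for d in tip_of(c,n)][:5])
print(get_state()['clock'])
E
```

```text
pics
0.0 [ 0.18114114 -0.51870685  0.23051105] [-3.09572892e+00 -5.24769875e-01  2.52379605e-06]
side 379.6188124155043 379.6188124155043 321.54143342885317 198.53083949574193 [[1.0, -0.01, 0.026, 0.519], [-0.026, -0.718, 0.696, -0.588], [0.011, -0.696, -0.718, 0.728], [0.0, 0.0, 0.0, 1.0]]
side tray [([333.0, 231.0], 0.76)]
side keep [([313.0, 214.0], 0.68)]
side well0 [([334.0, 244.0], 0.79), ([337.0, 219.0], 0.77), ([332.0, 233.0], 0.72), ([340.0, 207.0], 0.63)]
side well3 [([334.0, 244.0], 0.79), ([337.0, 219.0], 0.77), ([332.0, 233.0], 0.72), ([340.0, 207.0], 0.63)]
side cap0_top [([314.0, 179.0], 0.5)]
side cell0_c [([323.0, 121.0], 0.53), ([275.0, 380.0], 0.43), ([206.0, 342.0], 0.19)]
side board0_c []
side keeper_c []
side rack [([283.0, 354.0], 0.86)]
side spray [([419.0, 200.0], 0.65)]
side cup [([422.0, 259.0], 0.81), ([399.0, 225.0], 0.36)]
side meter [([323.0, 122.0], 0.55)]
side tape [([205.0, 342.0], 0.72)]
side busbar [([398.0, 229.0], 0.59)]
top 445.0019823235 445.0019823235 323.8775655156457 203.2607104586803 [[0.002, -0.998, 0.063, 0.494], [-1.0, -0.001, 0.01, 0.05
[... 308 characters left out ...]
 0.85), ([350.0, 202.0], 0.82), ([358.0, 206.0], 0.8), ([333.0, 200.0], 0.57), ([310.0, 130.0], 0.47)]
top cap0_top [([302.0, 220.0], 0.55)]
top cell0_c [([466.0, 245.0], 0.41)]
top board0_c [([446.0, 192.0], 0.8)]
top keeper_c [([452.0, 242.0], 0.69), ([247.0, 193.0], 0.57), ([334.0, 145.0], 0.55)]
top rack [([440.0, 244.0], 0.77), ([377.0, 230.0], 0.38)]
top spray [([308.0, 130.0], 0.78), ([337.0, 222.0], 0.5)]
top cup [([372.0, 136.0], 0.95), ([438.0, 295.0], 0.57)]
top meter [([179.0, 207.0], 0.69), ([246.0, 241.0], 0.41), ([466.0, 246.0], 0.3), ([332.0, 200.0], 0.23)]
top tape [([436.0, 294.0], 0.7), ([338.0, 144.0], 0.47)]
top busbar [([180.0, 206.0], 0.67), ([339.0, 148.0], 0.65)]
1.5
```

View pics/top0.png

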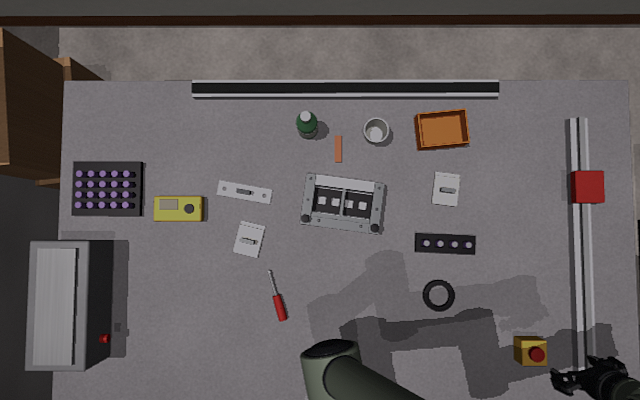

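View pics/side0.png

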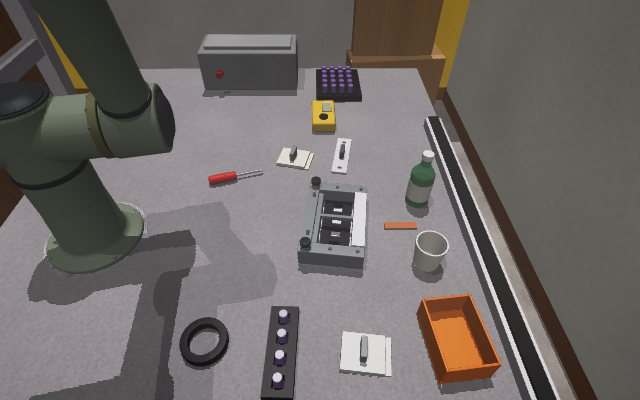

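The pictures show four cells in the rack (top px 426–470, 244). The boards are at (446,189) and (249,239), the keeper at (244,191) and the tray at (343,204) with its caps towards the robot. Next are close looks with the wrist camera.

```bash
cat > h.py <<'E'
from cell import *
import cv2,numpy as np
from scipy.spatial.transform import Rotation as Ro
from scipy.optimize import least_squares
def down(yaw):
    y=np.array([np.cos(yaw),np.sin(yaw),0]);z=np.array([0,0,-1.]);x=np.cross(y,z)
    return np.c_[x,y,z]
def rv(R): return Ro.from_matrix(R).as_rotvec()
def yawnear(yaw,p):
    "pick yaw or yaw+pi whose ik keeps joint 6 most central"
    best=None
    for k in (-1,0,1):
        y=yaw+k*np.pi; q=ik(p,rv(down(y)))
        if q is not None and (best is None or abs(q[5])<best[0]): best=(abs(q[5]),y)
    return best[1]
def look(cam='wrist',save=None):
    s=get_state();f=grab_frame(cam)
    if cam=='wrist':
        T=np.eye(4);T[:3,:3]=Ro.from_rotvec(s['eef_rot']).as_matrix();T[:3,3]=s['position']
        f['C']=T@f['T_tool_cam']
    else: f['C']=f['cam_to_world']
    f['cam']=cam
    if save: cv2.imwrite(f'pics/{save}.png',f['img'][:,:,::-1])
    return f
def ray(f,px):
    a=(px[0]-f['cx'])/f['fx'];b=(px[1]-f['cy'])/f['fy']
    if f['cam']=='wrist':
        r=np.hypot(a,b); k=np.sin(r)/r if r>1e-9 else 1; d=np.array([a*k,b*k,np.cos(r)])
    else: d=np.array([a,b,1.])
    return f['C'][:3,3],f['C'][:3,:3]@d
def at(f,px,z):
    o,d=ray(f,px); return (o+d*(z-o[2])/d[2])[:2]
def proj(f,P):
    p=np.linalg.inv(f['C'])@np.r_[P,1]
    if f['cam']=='wrist':
        r=np.hypot(p[0],p[1]);t=np.arctan2(r,p[2]);k=t/max(r,1e-9)
        return np.array([f['cx']+f['fx']*k*p[0],f['cy']+f['fy']*k*p[1]])
    return np.array([f['cx']+f['fx']*p[0]/p[2],f['cy']+f['fy']*p[1]/p[2]])
def tips(f,name,z,fn=tip_of,mn=0.3):
    return [(np.round(at(f,d['centre'],z),4).tolist(),round(d['score'],2)) for d in fn(f['cam'],name) if d['score']>mn]
def clk(): return round(get_state()['clock'],1)
E
python3 - <<'E'
from h import *
f=look('top')
for n,p,z in [('tray',(343,204),.054),('rack',(445,243),.02),('bA',(446,189),.018),('bB',(249,239),.018),('keeper',(244,191),.015),('cup',(376,130),.07),('spray',(307,125),.16),('tape',(438,295),.02)]:
    print(n,np.round(at(f,p,z),3))
tx=at(f,(343,204),.054); rk=at(f,(445,243),.02)
for n,c in [('rack',rk),('tray',tx)]:
    p=np.r_[c-[0.04,0],.26]; y=yawnear(0.,p); movep(p,rv(down(y)))
    f=look('wrist',n+'1'); print(n,clk(),'yaw',y,get_state()['position']); 
    if n=='rack': print(f['fx'],f['cx'],f['cy'],np.round(f['T_tool_cam'],3).tolist())
    if n=='rack': print(tips(f,'cell0_c',.0235),tips(f,'rack',0))
    else:
        print('wells',tips(f,'well0',.0235));print('caps',tips(f,'cap0_top',.076));print('keep',tips(f,'keep',.054),tips(f,'tray',0))
E
```

```text
tray [0.571 0.009]
rack [ 0.461 -0.286]
bA [ 0.618 -0.292]
bB [0.471 0.281]
keeper [0.611 0.298]
cup [ 0.78  -0.084]
spray [0.772 0.107]
tape [ 0.312 -0.264]
rack 2.9 yaw 0.0 [ 0.42032105 -0.28738099  0.2598369 ]
309.70691628693146 317.4740328195168 200.17187495443494 [[-0.001, -0.958, -0.288, 0.072], [1.0, -0.001, -0.0, 0.0], [0.0, -0.288, 0.958, -0.143], [0.0, 0.0, 0.0, 1.0]]
[] [([0.4587, -0.2909], 0.78)]
tray 4.2 yaw 0.0 [0.53122269 0.00781151 0.25999123]
wells [([0.5818, 0.0284], 0.92), ([0.5739, -0.0152], 0.82), ([0.5815, 0.0631], 0.79), ([0.5704, -0.0492], 0.67)]
caps [([0.4684, -0.2246], 0.73), ([0.529, 0.1148], 0.59)]
keep [([0.5162, 0.014], 0.6)] [([0.5723, 0.0039], 0.59)]
```

View pics/tray1.png

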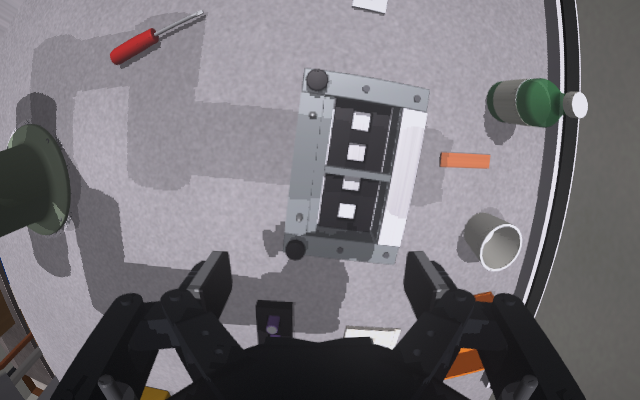

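View pics/rack1.png

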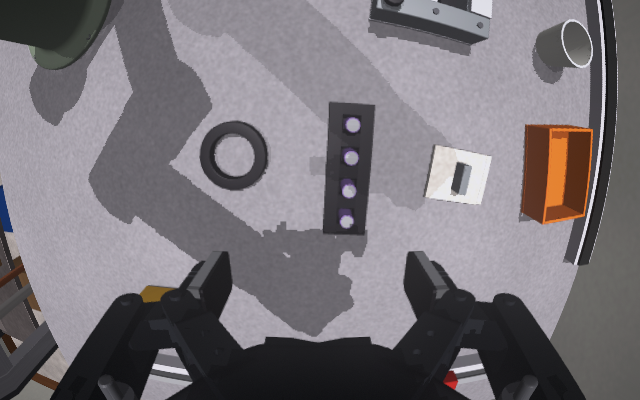

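The tray picture shows the caps at (317,79) and (295,249), the pins at (312,115) and (299,217), and the tray corner at (429,90). The rack picture shows the cell tops at (353,125), (351,157), (349,189) and (346,220). I'll fit the tray and rack poses from these.

```bash
cat >> h.py <<'E'
def w2(pose,l):
    c,s=np.cos(pose[2]),np.sin(pose[2]); return np.array([pose[0]+c*l[0]-s*l[1],pose[1]+s*l[0]+c*l[1],l[2]])
def fit(obs,x0):
    "obs: list of (frame, px, local xyz); returns planar pose + residuals px"
    g=lambda x:np.concatenate([proj(f,w2(x,l))-p for f,p,l in obs])
    r=least_squares(g,x0,loss='soft_l1',f_scale=2.,x_scale=[.01,.01,.1]); return r.x,g(r.x).reshape(-1,2)
E
python3 - <<'E'
from h import *
import pickle
f=look('wrist')   # same pose as tray1
obs=[(f,(317,79),(.055,-.098,.076)),(f,(295,249),(.055,.098,.076)),(f,(312,115),(.055,-.06,.069)),(f,(299,217),(.055,.06,.069)),(f,(429,90),(-.073,-.112,.055))]
for d,l in [(at,0)]: pass
x,r=fit(obs,[.571,.009,np.pi+.1]);print('tray',x,np.round(r,1).tolist())
for i,y in enumerate((-.06,-.02,.02,.06)): print('well',i,np.round(w2(x,(-.006,y,.0235)),4),proj(f,w2(x,(-.006,y,.0235))))
im=f['img'].copy()
for l in [(.071,.112,.054),(.071,-.112,.054),(-.073,.112,.054),(-.073,-.112,.054),(-.045,-.084,.057),(-.045,.084,.057),(.045,-.084,.054),(.045,.084,.054)]+[(-.006+a,y+b,.018) for y in (-.06,-.02,.02,.06) for a in(-.0115,.0115) for b in (-.0115,.0115)]+[o[2] for o in obs]:
    cv2.circle(im,tuple(int(round(v)) for v in proj(f,w2(x,l))),2,(255,0,0),-1)
cv2.imwrite('pics/trayfit.png',cv2.resize(im[40:290,250:460],None,fx=2.3,fy=2.3)[:,:,::-1])
c=np.r_[[.461,-.286]-np.array([.04,0]),.26]
f2=dict(f);T=np.eye(4);T[:3,:3]=down(0.);T[:3,3]=[ 0.42032105,-0.28738099,0.2598369];f2['C']=T@f['T_tool_cam']
P=[at(f2,p,.041) for p in [(353,125),(351,157),(349,189),(346,220)]];print('cells',np.round(P,4).tolist(),np.diff(P,axis=0))
print(clk())
E
```

```text
tray [0.57219314 0.00885781 3.00009487] [[0.4, -0.6], [-0.7, 2.4], [0.5, -1.1], [-0.6, 2.4], [0.4, -1.3]]
well 0 [0.5866 0.0674 0.0235] [362.6477911  120.84572946]
well 1 [0.581  0.0278 0.0235] [357.51520228 152.64688005]
well 2 [ 0.5753 -0.0118  0.0235] [352.28671311 183.65433169]
well 3 [ 0.5697 -0.0514  0.0235] [347.08326519 213.29501942]
cells [[0.4618, -0.2324], [0.4601, -0.2703], [0.4586, -0.3095], [0.456, -0.3494]] [[-0.00169478 -0.03794247]
 [-0.0014809  -0.03913668]
 [-0.00258244 -0.03994862]]
4.5
```

View pics/trayfit.png

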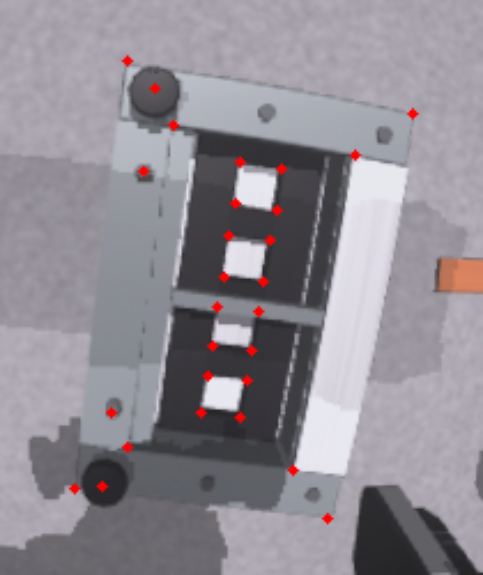

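The fit matches to about 2 px at the far end, which suggests a small camera bias. I'll calibrate it by viewing the cells and the pins and wells at yaw 0 and π from close by.

```bash
cat >> h.py <<'E'
def bright(f,P,r=22,th=110):
    "centroid px of bright blob nearest the projection of P"
    u=proj(f,P);x0,y0=int(u[0]-r),int(u[1]-r)
    g=cv2.cvtColor(f['img'],cv2.COLOR_RGB2GRAY)[max(y0,0):y0+2*r,max(x0,0):x0+2*r]
    n,_,st,c=cv2.connectedComponentsWithStats((g>th).astype(np.uint8))
    k=[i for i in range(1,n) if st[i,4]>25]
    if not k: return None
    i=min(k,key=lambda i:np.hypot(*(c[i]-r))); return c[i]+[max(x0,0),max(y0,0)],st[i,4]
E
python3 - <<'E'
from h import *
cells=[[0.4618,-0.2324],[0.4601,-0.2703],[0.4586,-0.3095],[0.456,-0.3494]]
W=[[.581,.0278],[.5753,-.0118]]
def run(tag,c,yaw):
    p=np.r_[c,.16]; movep(p,rv(down(yaw))); f=look('wrist',tag); print(tag,clk(),get_state()['q'][5].round(2),get_state()['position'].round(4)); return f
mid=np.mean(cells,0)
for k,yw in enumerate((-.14,np.pi-.14)):
    f=run(f't{k}',np.mean(W,0),yw)
    for P in [w2((.5722,.0089,3.0),(-.006,y,.006)) for y in (-.06,-.02,.02,.06)]:
        b=bright(f,P); print(' well',np.round(P[:2],4),None if b is None else (np.round(b[0],1),b[1],np.round(at(f,b[0],.006),4)))
    print(tips(f,'well0',.0235))
for k,yw in enumerate((np.pi,0.)):
    f=run(f'c{1-k}',mid,yw)
    for c in cells:
        b=bright(f,np.r_[c,.041]); print(' cell',c,None if b is None else (np.round(b[0],1),b[1],np.round(at(f,b[0],.041),4)))
    print(tips(f,'cell0_c',.0235))
im=[cv2.imread(f'pics/{n}.png')[20:320,100:520] for n in ('c0','c1','t0','t1')]
cv2.imwrite('pics/m1.png',cv2.resize(np.vstack([np.hstack(im[:2]),np.hstack(im[2:])]),(800,571)))
E
```

```text
t0 5.0 1.6 [0.5784 0.0079 0.1614]
 well [0.5866 0.0675] (array([317.9, 123. ]), np.int32(603), array([0.5864, 0.0671]))
 well [0.581  0.0279] (array([318.3, 165.5]), np.int32(526), array([0.581 , 0.0261]))
 well [ 0.5753 -0.0117] (array([317.6, 202.1]), np.int32(698), array([ 0.5751, -0.0106]))
 well [ 0.5697 -0.0513] (array([318.5, 241.3]), np.int32(336), array([ 0.5701, -0.0534]))
[([0.575, -0.0156], 0.69), ([0.5836, 0.0642], 0.59), ([0.5819, 0.0255], 0.56), ([0.5691, -0.0507], 0.55)]
t1 7.8 -1.54 [0.5782 0.008  0.1601]
 well [0.5866 0.0675] (array([318. , 242.4]), np.int32(349), array([0.5866, 0.0687]))
 well [0.581  0.0279] (array([316.9, 202.7]), np.int32(666), array([0.5816, 0.0254]))
 well [ 0.5753 -0.0117] (array([318. , 165.3]), np.int32(519), array([ 0.5752, -0.0121]))
 well [ 0.5697 -0.0513] (array([317.4, 124.4]), np.int32(573), array([ 0.5702, -0.0515]))
[([0.571, -0.0526], 0.95), ([0.579, 0.0262], 0.92), ([0.5848, 0.0696], 0.87), ([0.5795, -0.0082], 0.77)]
c1 9.1 -2.27 [ 0.4597 -0.2895  0.16  ]
 cell [0.4618, -0.2324] (array([315.4, 254.3]), np.int32(233), array([ 0.4617, -0.232 ]))
 cell [0.4601, -0.2703] (array([316.8, 215.3]), np.int32(280), array([ 0.4604, -0.2711]))
 cell [0.4586, -0.3095] (array([318.8, 170.4]), np.int32(314), array([ 0.4587, -0.3119]))
 cell [0.456, -0.3494] (array([321.3, 124.6]), np.int32(264), array([ 0.4566, -0.3513]))
[([0.4557, -0.3485], 0.74)]
c0 11.9 0.87 [ 0.4591 -0.2903  0.16  ]
 cell [0.4618, -0.2324] (array([320.3, 126.1]), np.int32(321), array([ 0.4617, -0.2317]))
 cell [0.4601, -0.2703] (array([318.6, 171.4]), np.int32(304), array([ 0.4603, -0.2707]))
 cell [0.4586, -0.3095] (array([316.5, 216.1]), np.int32(270), array([ 0.4585, -0.3114]))
 cell [0.456, -0.3494] (array([314.6, 255.8]), np.int32(164), array([ 0.4566, -0.3514]))
[([0.4577, -0.3515], 0.73)]
```

View pics/m1.png

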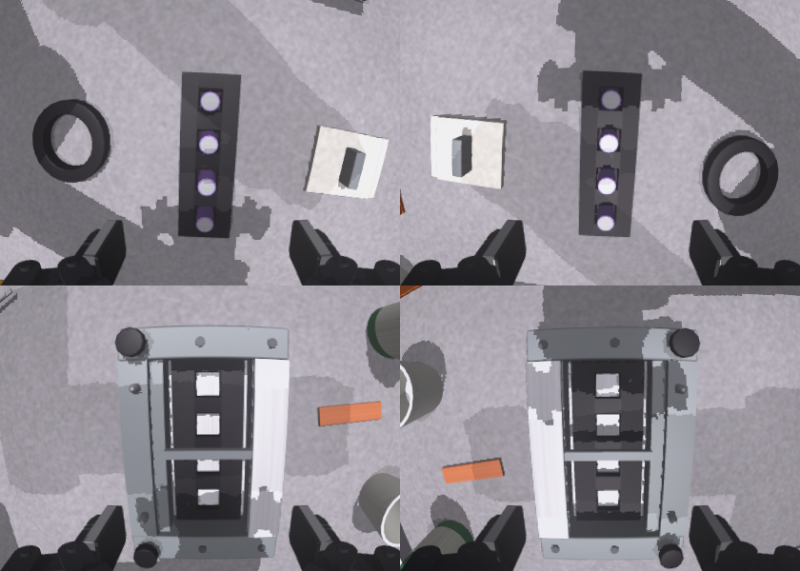

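The camera bias is below 0.5 mm. The tray pose is about (0.5725, 0.0086, 3.004). I'll move the first cell by gripping only its top, so the fingers can open above the tray's lip.

```bash
cat >> h.py <<'E'
TRAY=(.5725,.0086,3.0042)
CELLS=[[.4617,-.2319],[.4603,-.2711],[.4586,-.3115],[.4566,-.3514]]
RY=-.043; TY=TRAY[2]-np.pi
def well(i): return w2(TRAY,(-.006,(-.06,-.02,.02,.06)[i],0))[:2]
def cell(i,j,zr=.033,zt=.051):
    Rr,Rt=rv(down(RY)),rv(down(TY)); c=CELLS[i]; w=well(j)
    movep(np.r_[c,.08],Rr); move_l(np.r_[c,zr],.12); grab(30); s=get_state(); print('grip',s['finger_gap'],s['grasp_force'])
    move_l(np.r_[c,.10],.2); movep(np.r_[w,.10],Rt); move_l(np.r_[w,zt],.1); sleep(.2)
    print('held',get_state()['finger_gap'])
    f=look('wrist',f'hold{i}')
    let_go(); s=get_state(); print('released',s['finger_gap'],np.round(s['contact_force'],1),s['position'].round(4)); move_l(np.r_[w,.14],.15); print(clk())
E
python3 - <<'E'
from h import *
cell(0,0); f=look('wrist','after0')
a=cv2.imread('pics/hold0.png')[20:320,100:520];b=cv2.imread('pics/after0.png')[20:320,100:520]
cv2.imwrite('pics/m2.png',np.hstack([a,b])[:, :800])
E
```

```text
grip 0.18672738128411068 29.224039614200592
held 0.18731906639745813
released 1.0004667357716863 [-0.8 -0.7 -0.2] [0.5867 0.0672 0.051 ]
17.6
```

View pics/m2.png

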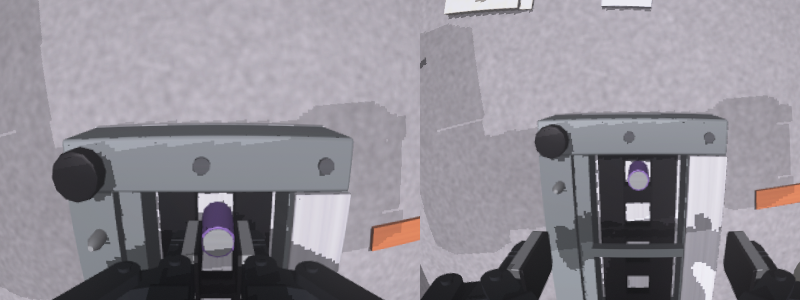

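The first cell stands in well0 (crop px ~638,175), and the release force was negligible. I'll do the rest.

```bash
python3 - <<'E'
from h import *
for i in (1,2,3): cell(i,i)
m=np.mean([well(i) for i in range(4)],0)
movep(np.r_[m,.16],rv(down(TY))); f=look('wrist','cells')
for i in range(4):
    b=bright(f,np.r_[well(i),.041],r=18); print(well(i).round(4),None if b is None else (at(f,b[0],.041).round(4),b[1]))
# now boards/keeper: coarse look
for n,c in (('bA',(.60,-.292)),('bB',(.46,.281)),('kp',(.60,.298))):
    p=np.r_[c,.2]; movep(p,rv(down(yawnear(0.,p)))); f=look('wrist',n); nm='keeper_c' if n=='kp' else 'board0_c'
    print(n,clk(),get_state()['position'].round(3),get_state()['eef_rot'].round(3),tips(f,nm,.018))
cv2.imwrite('pics/m3.png',np.vstack([np.hstack([cv2.imread(f'pics/{a}.png')[20:320,110:510] for a in r]) for r in (('cells','bA'),('bB','kp'))]))
E
```

```text
grip 0.1850269952113455 29.246305525302887
held 0.18608372281023133
released 0.9992275471383111 [-0.3  0.   0.6] [0.5812 0.0276 0.051 ]
24.2
grip 0.18740240977649067 29.241667985916138
held 0.18617993024257104
released 1.0029430221640698 [-0.6  0.5  0.6] [ 0.5757 -0.012   0.051 ]
30.8
grip 0.1879702756757354 29.240683615207672
held 0.1843888413118667
released 1.0022454534454037 [0.6 0.  0.4] [ 0.5702 -0.0516  0.051 ]
37.3
[0.5867 0.0672] (array([0.5862, 0.0689]), np.int32(566))
[0.5812 0.0276] (array([0.581 , 0.0303]), np.int32(453))
[ 0.5757 -0.012 ] (array([ 0.5762, -0.0051]), np.int32(536))
[ 0.5702 -0.0517] (array([ 0.5702, -0.0515]), np.int32(156))
bA 39.0 [ 0.6   -0.291  0.2  ] [-2.219 -2.222 -0.   ] [([0.6125, -0.2961], 0.72)]
bB 41.2 [0.46  0.281 0.2  ] [-2.22   2.223 -0.   ] []
kp 41.9 [0.599 0.298 0.199] [ 2.220e+00 -2.221e+00 -1.000e-03] [([0.6134, 0.2935], 0.86)]
```

View pics/m3.png

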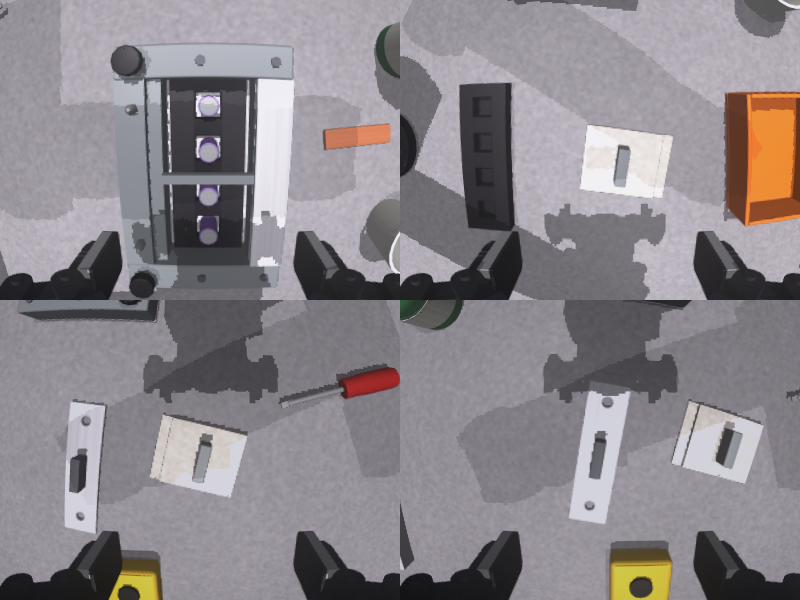

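All four cells stand upright in the wells (crop px 207, 105–237). Both boards lie tongue away from the robot, like the tray. Next I'll fit board A, grip its rib and insert it at a tilt.

```bash
cat >> h.py <<'E'
def rectfit(f,name,c,corners,yaw0):
    "pose from the corners of the mask's min-area rectangle; corners: local pts"
    ms=[d for d in silhouettes(f['cam'],name) if d['score']>.3]
    d=min(ms,key=lambda d:np.hypot(*(at(f,d['centre'],.02)-c)))
    cs,_=cv2.findContours(d['mask'].astype(np.uint8),cv2.RETR_EXTERNAL,cv2.CHAIN_APPROX_NONE)
    box=cv2.boxPoints(cv2.minAreaRect(max(cs,key=cv2.contourArea)))
    best=None
    for s in range(4):
        o=[(f,box[(i+s)%4],corners[i]) for i in range(4)]
        for o2 in (o,[(f,box[(s-i)%4],corners[i]) for i in range(4)]):
            x,r=fit(o2,[c[0],c[1],yaw0]); e=np.abs(r).mean()
            if abs(x[2]-yaw0)<.75 and (best is None or e<best[1]): best=(x,e)
    return best
BC=[(-.054,-.037,.004),(.042,-.037,.01),(.042,.037,.01),(-.054,.037,.004)]
def findboard(c):
    p=np.r_[c,.2]; movep(p,rv(down(0.))); f=look('wrist','fb'); return rectfit(f,'board0',c,BC,np.pi),f
def tp(ty,tipx,tipz,al,zg=.020):
    "tool pose for a held board: tongue tip bottom at tray (tipx,tipz), tilt al (far end up)"
    ca,sa=np.cos(al),np.sin(al); u,w=.054,zg
    P=w2(TRAY,(tipx+u*ca-w*sa,ty,tipz+u*sa+w*ca))
    Z=Ro.from_euler('z',TRAY[2]); R=(Z*Ro.from_euler('y',-al)*Z.inv()).as_matrix()@down(TY)
    return P,rv(R)
E
python3 - <<'E'
from h import *
b,f=findboard(np.array([.6125,-.294])); print(b,clk())
for l in BC+[(-.006,-.02,.036),(.006,.02,.036),(0,0,.036)]: cv2.circle(f['img'],tuple(int(round(v)) for v in proj(f,w2(b[0],l))),2,(255,0,0),-1)
cv2.imwrite('pics/fbA.png',cv2.resize(f['img'][60:260,200:480],(700,500))[:,:,::-1])
for a in [(-.0415,.1,.26),(-.0415,.0455,.26),(-.0535,.0455,.26),(-.0535,.0445,.02)]:
    for ty in (.044,-.044): print(ik(*tp(ty,*a)))
E
```

```text
Traceback (most recent call last):
  File "h.py", line 82, in findboard
    p=np.r_[c,.2]; movep(p,rv(down(0.))); f=look('wrist','fb'); return rectfit(f,'board0',c,BC,np.pi),f
                                                                       ~~~~~~~^^^^^^^^^^^^^^^^^^^^^^^
  File "h.py", line 69, in rectfit
    ms=[d for d in silhouettes(f['cam'],name) if d['score']>.3]
                   ~~~~~~~~~~~^^^^^^^^^^^^^^^
ValueError: it knows: board0, board1, busbar, cap, cap0_top, cap1_top, cell0, cell1, cell2, cell3, cup, keep, keeper, meter, rack, spray, tape, tray, well
```

```bash
python3 - <<'E'
from h import *
for n in ('board0','board0_c','board1','keeper'):
    try: print(n,[(d['centre'],d['score'],d['mask'].sum()) for d in silhouettes('wrist',n)])
    except Exception as e: print(n,repr(e)[:80])
print(clk())
E
```

```text
board0 ValueError('it knows: board0, board1, busbar, cap, cap0_top, cap1_top, cell0, ce
board0_c [([320.0, 176.2], 0.76, np.int64(5668))]
board1 ValueError('it knows: board0, board1, busbar, cap, cap0_top, cap1_top, cell0, ce
keeper []
44.2
```

```bash
sed -i "s/rectfit(f,'board0',/rectfit(f,'board0_c',/" h.py; python3 - <<'E'
from h import *
b,f=findboard(np.array([.6125,-.294])); print(b,clk())
for l in BC+[(-.006,-.02,.036),(.006,.02,.036),(0,0,.036)]: cv2.circle(f['img'],tuple(int(round(v)) for v in proj(f,w2(b[0],l))),2,(255,0,0),-1)
cv2.imwrite('pics/fbA.png',cv2.resize(f['img'][60:260,200:480],(700,500))[:,:,::-1])
for a in [(-.0415,.1,.26),(-.0415,.0455,.26),(-.0535,.0455,.26),(-.0535,.0445,.02)]:
    for ty in (.044,-.044): print(ik(*tp(ty,*a)))
E
```

```text
(array([ 0.61415111, -0.29712647,  3.0016009 ]), np.float64(1.1228349747647393)) 44.6
[-0.18553014  0.63005142  0.00199687  1.20245397 -0.01237075  1.52427437]
[-0.04829192  0.6512238   0.04106076  1.21964751  0.02287777  1.65691742]
[-0.18553014  0.68227367 -0.05382412  1.09441073 -0.01237075  1.52427437]
[-0.04829192  0.70204539 -0.01513262  1.11263253  0.02287777  1.65691742]
[-0.18463856  0.70242116 -0.01445838  1.11363954 -0.01214178  1.52513611]
[-0.04991115  0.72218771  0.02445016  1.13210848  0.02246301  1.65535181]
[-1.91156086e-01  5.31741743e-01 -3.36410231e-01  7.22615463e-01
 -1.07467926e-03  1.51704363e+00]
[-0.03811549  0.55194822 -0.29907561  0.73967405  0.00198215  1.67005376]
```

View pics/fbA.png

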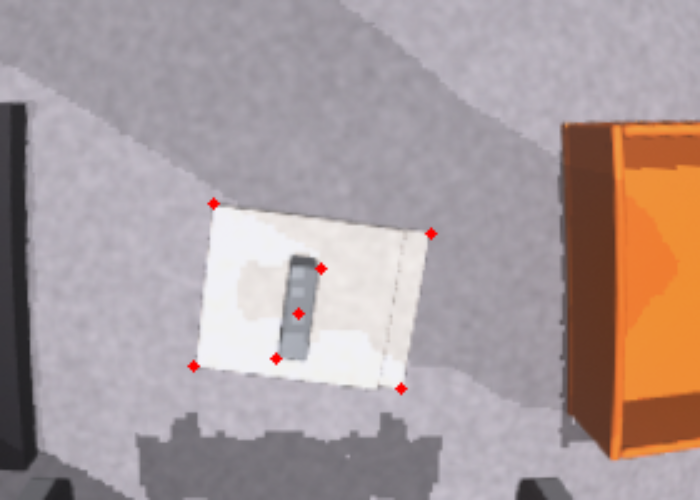

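The fit overlays the board and its rib (700×500 crop, rib centre ~298,312). I'll pick it and insert it.

```bash
cat >> h.py <<'E'
def ff(t):
    s=get_state(); print(t,clk(),'F',np.round(s['contact_force'],1),'p',np.round(s['position'],4),'gap',round(s['finger_gap'],3))
def pickboard(b):
    y=b[2]-np.pi; p=b[:2]; R=rv(down(y))
    movep(np.r_[p,.09],R); hit=move_l(np.r_[p,.020],.1,until_force=15); grab(80); ff(f'grip hit={hit}'); move_l(np.r_[p,.15],.2)
def insert(ty,al=np.radians(15),tipx=-.0532):
    movep(*tp(ty,-.0415,.10,al)); P,R=tp(ty,-.0415,.0455,al); print('down hit',move_l(P,.08,until_force=12)); ff('low')
    P,R=tp(ty,tipx,.0455,al); print('in hit',move_l(P,.03,until_force=15)); ff('in')
E
python3 - <<'E'
from h import *
pickboard(np.array([.6142,-.2968,3.0016])); insert(.044); f=look('wrist','insA'); look('side','insAs')
cv2.imwrite('pics/m4.png',np.hstack([cv2.imread('pics/insA.png')[20:320,110:510],cv2.resize(cv2.imread('pics/insAs.png')[160:285,260:427],(400,300))]))
E
```

```text
grip hit=False 46.6 F [-0.5 -0.5  2.7] p [ 0.6144 -0.2969  0.0204] gap 0.115
down hit False
low 49.3 F [ 0.2  1.4 -0.9] p [ 0.5613 -0.0342  0.079 ] gap 0.115
in hit False
in 49.8 F [-0.1  0.7 -1.1] p [ 0.5729 -0.0359  0.0787] gap 0.116
```

View pics/m4.png

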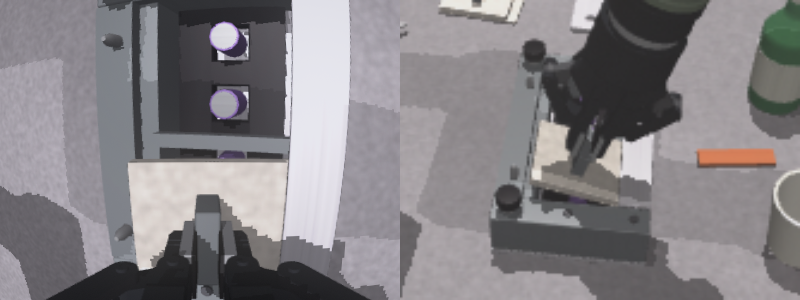

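The tilted board's tongue is at the lip with no contact force. I'll lower it about the tongue tip.

```bash
cat >> h.py <<'E'
def lower(ty,tipx=-.0535):
    for a,z in ((10,.0452),(5,.0449),(1.2,.0446)):
        P,R=tp(ty,tipx,z,np.radians(a)); h=move_l(P,.04,rot=R,until_force=20); ff(f'a={a} hit={h}')
        if h: break
    return h
def release(ty):
    let_go(); ff('open'); P=get_state()['position']; move_l(P+[0,0,.09],.15)
E
python3 - <<'E'
from h import *
if not lower(.044):
    release(.044); f=look('wrist','lowA')
    cv2.imwrite('pics/lowAc.png',cv2.resize(f['img'][20:320,110:510],(640,480))[:,:,::-1])
E
```

```text
a=10 hit=False 50.2 F [ 0.1  0.  -1. ] p [ 0.5693 -0.0353  0.0748] gap 0.118
a=5 hit=False 50.5 F [ 0.1  0.2 -1.1] p [ 0.5679 -0.0352  0.07  ] gap 0.115
a=1.2 hit=False 50.7 F [ 1.6  0.2 -1.1] p [ 0.5671 -0.0352  0.0662] gap 0.118
open 51.5 F [0.2 0.4 0.3] p [ 0.5664 -0.035   0.0658] gap 1.0
```

View pics/lowAc.png

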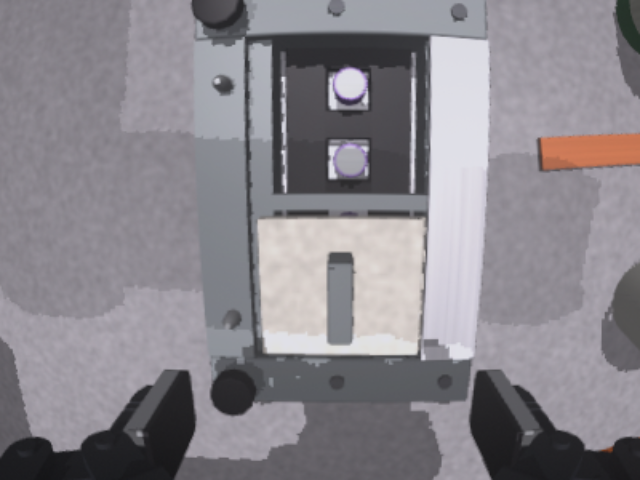

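Board A lies flat in its bay with the tongue side at the lip (crop 260–425, 218–355). Next is board B.

```bash
python3 - <<'E'
from h import *
b,f=findboard(np.array([.471,.281])); print(b,clk())
b,f=findboard(b[0][:2]); print(b,clk(),tips(f,'board0_c',.018))
if b[1]<2.5 and abs(b[0][2]-np.pi)<.6:
    pickboard(b[0]); insert(-.044); f=look('wrist','insB')
    cv2.imwrite('pics/insBc.png',f['img'][20:320,110:510][:,:,::-1])
E
```

```text
Traceback (most recent call last):
  File "h.py", line 82, in findboard
    p=np.r_[c,.2]; movep(p,rv(down(0.))); f=look('wrist','fb'); return rectfit(f,'board0_c',c,BC,np.pi),f
                                                                       ~~~~~~~^^^^^^^^^^^^^^^^^^^^^^^^^
  File "h.py", line 70, in rectfit
    d=min(ms,key=lambda d:np.hypot(*(at(f,d['centre'],.02)-c)))
ValueError: min() iterable argument is empty
```

```bash
python3 - <<'E'
from h import *
c=np.array([.471,.281])
for z,yw,dy in ((.2,np.pi-.2,0),(.25,0.,-.05),(.16,0.2,0)):
    p=np.r_[c+[0,dy],z]; movep(p,rv(down(yw))); f=look('wrist','fb2')
    for n in('board0_c','board1_c'): print(z,yw,n,[(d['centre'],round(d['score'],2),int(d['mask'].sum()),at(f,d['centre'],.015).round(3)) for d in silhouettes('wrist',n)],tips(f,n,.018,mn=.1))
im=f['img'];u=proj(f,np.r_[c,.01]).astype(int);print(u,[im[u[1]+a,u[0]+b].tolist() for a in(-60,-20,0,20,60) for b in (-60,-15,15,60)])
E
```

```text
0.2 2.941592653589793 board0_c [] []
0.2 2.941592653589793 board1_c [([315.5, 175.1], 0.61, 5542, array([0.473, 0.277]))] [([0.4647, 0.2773], 0.8)]
0.25 0.0 board0_c [([380.4, 337.4], 0.86, 486, array([ 0.573, -0.042])), ([370.8, 289.0], 0.46, 6236, array([0.548, 0.055]))] [([0.5779, -0.0727], 0.6)]
0.25 0.0 board1_c [([319.4, 125.5], 0.85, 4576, array([0.473, 0.284]))] [([0.4649, 0.2828], 0.68), ([0.5765, -0.0134], 0.28)]
0.16 0.2 board0_c [] []
0.16 0.2 board1_c [([317.8, 178.0], 0.83, 7091, array([0.469, 0.289]))] [([0.4676, 0.2838], 0.59)]
[317 184] [[161, 155, 164], [158, 153, 162], [158, 153, 162], [159, 154, 162], [152, 148, 156], [216, 216, 213], [216, 216, 219], [139, 135, 143], [155, 150, 159], [204, 196, 193], [203, 195, 191], [144, 139, 146], [134, 131, 137], [120, 122, 129], [200, 192, 188], [136, 132, 139], [77, 74, 79], [77, 75, 79], [78, 75, 79], [133, 130, 137]]
```

```bash
sed -i "s/def findboard(c):/def findboard(c,n='board0_c'):/; s/rectfit(f,'board0_c',/rectfit(f,n,/" h.py; python3 - <<'E'
from h import *
b,f=findboard(np.array([.469,.283]),'board1_c'); print(b,clk())
im=f['img']
for l in BC+[(-.006,-.02,.036),(.006,.02,.036),(0,0,.036)]: cv2.circle(im,tuple(int(round(v)) for v in proj(f,w2(b[0],l))),2,(255,0,0),-1)
if b[1]<2 and abs(b[0][2]-np.pi)<.6:
    pickboard(b[0]); insert(-.044); f2=look('wrist','insB')
    cv2.imwrite('pics/insBc.png',np.hstack([im[20:320,110:510],f2['img'][20:320,110:510]])[:,:,::-1])
E
```

```text
(array([0.46756099, 0.28208497, 2.90922931]), np.float64(0.9976461515737256)) 60.2
grip hit=False 62.2 F [-1.  -0.3  4.2] p [0.4677 0.2821 0.0204] gap 0.117
down hit False
low 64.8 F [ 1.   0.9 -2.1] p [0.5733 0.0529 0.079 ] gap 0.113
in hit False
in 65.4 F [-0.6  0.6 -1.3] p [0.5849 0.0513 0.0788] gap 0.115
```

View pics/insBc.png

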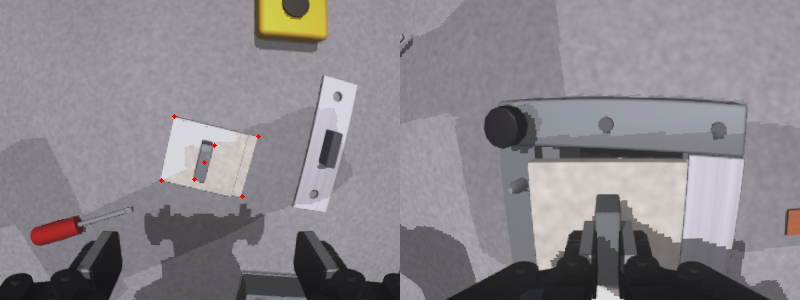

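Board B's tongue is at the lip in its bay, also without force. I'll lower it, then check the pins by overlay and locate the keeper.

```bash
python3 - <<'E'
from h import *
h=lower(-.044)
if not h:
    release(-.044)
    K=w2(TRAY,(.055,0,0))[:2]
    movep(np.r_[K-[0,.03],.2],rv(down(TY))); f=look('wrist','pins'); im=cv2.resize(f['img'],None,fx=3,fy=3,interpolation=cv2.INTER_CUBIC)
    for y in (-.06,.06):
        for z in (.054,.069):
            u=proj(f,w2(TRAY,(.055,y,z)))*3+1; print(y,z,u/3)
            cv2.circle(im,tuple(u.round().astype(int)),1,(255,0,0),-1)
    def crop(y):
        u=(proj(f,w2(TRAY,(.055,y,.062)))*3).astype(int); return cv2.resize(im[u[1]-50:u[1]+50,u[0]-50:u[0]+50],(300,300))
    row=np.hstack([crop(-.06),crop(.06)]); full=cv2.resize(f['img'],(600,375))[:300]
    cv2.imwrite('pics/pinsc.png',np.vstack([full,row])[:,:,::-1])
    # keeper
    c=np.array([.613,.294]); KC=[(-.022,-.08,.006),(.022,-.08,.006),(.022,.08,.006),(-.022,.08,.006)]
    for yw in (0.,):
        movep(np.r_[c,.2],rv(down(yw))); f=look('wrist','kf')
        try: print('keeper',rectfit(f,'keeper_c',c,KC,-.2))
        except Exception as e: print(repr(e))
        print(tips(f,'keeper_c',.015),clk())
E
```

```text
a=10 hit=False 65.7 F [ 0.2  0.1 -0.8] p [0.5815 0.0519 0.0748] gap 0.118
a=5 hit=False 66.0 F [ 0.9  0.  -1. ] p [0.5801 0.052  0.07  ] gap 0.115
a=1.2 hit=False 66.2 F [ 1.3 -0.4 -1.3] p [0.5793 0.052  0.0662] gap 0.115
open 67.0 F [ 0.2 -0.3 -0.2] p [0.5784 0.0522 0.0657] gap 0.997
-0.06 0.054 [313.41944852  91.15238113]
-0.06 0.069 [313.16579472  90.10834909]
0.06 0.054 [313.97927436 215.77552047]
0.06 0.069 [313.78204744 221.09787052]
keeper (array([ 0.61116918,  0.29549984, -0.17285974]), np.float64(0.7342098162011244))
[([0.6085, 0.2943], 0.6)] 69.6
```

View pics/pinsc.png

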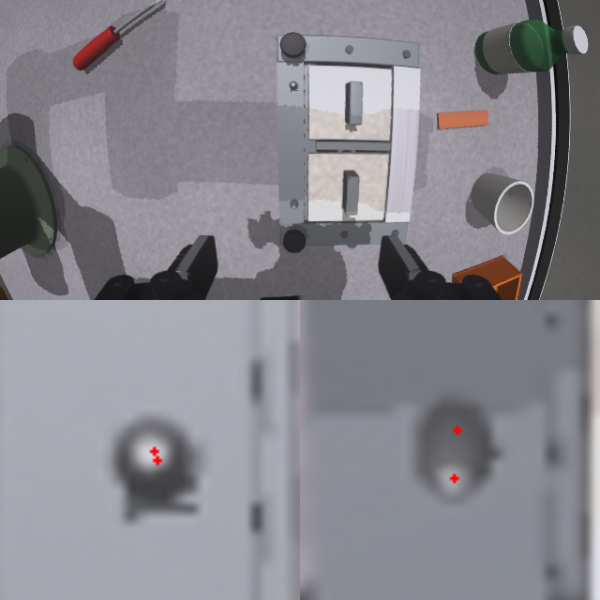

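Both boards lie flat in their bays. The predicted pin tops fall on the real ones (crop 154,451 and 454,478). I'll refine the keeper from its two holes, viewed at two yaws, and pick it.

```bash
cat >> h.py <<'E'
def holes(f,pose):
    out=[];g=cv2.cvtColor(f['img'],cv2.COLOR_RGB2GRAY)
    for y in (-.06,.06):
        u=proj(f,w2(pose,(0,y,.006))); r=10; x0,y0=(np.round(u)-r).astype(int); w=g[y0:y0+2*r+1,x0:x0+2*r+1].astype(float)
        d=np.clip(np.median(w)-25-w,0,40); n,lab,st,c=cv2.connectedComponentsWithStats((d>0).astype(np.uint8))
        k=min((i for i in range(1,n) if st[i,4]>15),key=lambda i:np.hypot(*(c[i]-r)))
        m=(lab==k); yy,xx=np.nonzero(m); out.append((np.array([xx.mean()+x0,yy.mean()+y0]),int(m.sum()),u))
    return out
E
python3 - <<'E'
from h import *
P=np.array([.6112,.2955,-.1729]); obs=[]
for yw in (P[2],P[2]+np.pi):
    movep(np.r_[P[:2],.19],rv(down(yw))); f=look('wrist',f'k{yw:.1f}')
    hs=holes(f,P); print([(h[0].round(1),h[1],h[2].round(1)) for h in hs],[at(f,h[0],.006).round(4) for h in hs],clk())
    obs+=[(f,h[0],(0,y,.006)) for h,y in zip(hs,(-.06,.06))]
x,r=fit(obs,P);print(x,r.round(1).tolist())
E
```

```text
[(array([316.6, 228. ]), 79, array([317.1, 228.2])), (array([317.2, 120.3]), 112, array([317.3, 120.5]))] [array([0.6003, 0.2368]), array([0.6215, 0.3548])] 70.0
[(array([317.2, 119.8]), 195, array([317.8, 123.2])), (array([318. , 230.3]), 93, array([317.9, 230.5]))] [array([0.6009, 0.2327]), array([0.6213, 0.3544])] 72.7
[ 0.61105427  0.29486066 -0.17158843] [[0.6, 0.7], [-0.0, 0.8], [0.6, 2.8], [-0.0, -0.3]]
```

```bash
python3 - <<'E'
from h import *
p=np.array([.6111,.2956]); movep(np.r_[p,.09],rv(down(-.172))); print(move_l(np.r_[p,.012],.1,until_force=15)); grab(80); ff('grip'); move_l(np.r_[p,.16],.2)
K=w2(TRAY,(.055,0,0))[:2]
movep(np.r_[K,.13],rv(down(TY))); move_l(np.r_[K,.085],.1); sleep(.3); ff('hover'); look('wrist','kh')
h=move_l(np.r_[K,.067],.03,until_force=8); ff(f'down hit={h}')
E
```

```text
False
grip 76.9 F [-0.6 -0.   2.3] p [0.6114 0.2957 0.0124] gap 0.116
hover 79.8 F [-1.  -1.  -1.7] p [0.5185 0.0161 0.0856] gap 0.119
down hit=False 80.7 F [-0.3  0.2 -2.2] p [0.5181 0.0161 0.0669] gap 0.118
```

```bash
python3 - <<'E'
from h import *
let_go(); ff('open'); P=get_state()['position']; move_l(P+[0,0,.09],.15); sleep(.3)
f=look('wrist','kp2'); im=[cv2.resize(f['img'][20:320,110:510],(400,300))]
grab(30)
for y in (-.098,.098):
    c=w2(TRAY,(.055,y,0))[:2]
    movep(np.r_[c,.12],rv(down(TY))); move_l(np.r_[c,.082],.1)
    h=move_l(np.r_[c,.0665],.03,until_force=30); ff(f'cap {y} hit={h}'); move_l(np.r_[c,.13],.15)
K=w2(TRAY,(.0,0,0))[:2]; movep(np.r_[K,.2],rv(down(TY))); f=look('wrist','end'); im.append(f['img'][20:320,110:510])
cv2.imwrite('pics/final.png',np.hstack(im)[:,:,::-1]); print(clk())
E
```

```text
open 81.4 F [ 0.6  0.1 -0.1] p [0.518  0.0161 0.067 ] gap 1.001
cap -0.098 hit=False 84.9 F [-1.6 -0.3 12.6] p [0.5325 0.1132 0.0679] gap -0.001
cap 0.098 hit=False 87.5 F [-2.7  1.2 13.8] p [ 0.5056 -0.0812  0.0679] gap 0.003
88.7
```

View pics/final.png

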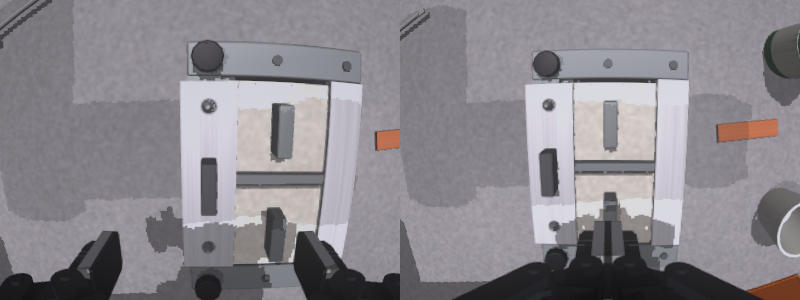

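The keeper lies over both pins and both boards are seated. I'll press each cap once more, firmly, to confirm the stop, then back away and hand in.

```bash
python3 - <<'E'
from h import *
for y in (.098,-.098):
    c=w2(TRAY,(.055,y,0))[:2]
    movep(np.r_[c,.11],rv(down(TY))); move_l(np.r_[c,.074],.1)
    h=move_l(np.r_[c,.063],.02,until_force=28); ff(f'cap {y} hit={h}'); move_l(np.r_[c,.13],.15)
K=w2(TRAY,(.03,0,0))[:2]; movep(np.r_[K,.25],rv(down(TY))); sleep(.5); f=look('wrist','end2')
print(tips(f,'keeper_c',.069),w2(TRAY,(.055,0,0))[:2],tips(f,'board0_c',.062),tips(f,'board1_c',.062),w2(TRAY,(0,.044,0)),w2(TRAY,(0,-.044,0)),clk())
print(sign_off())
E
```

```text
cap 0.098 hit=True 90.3 F [-1.8  0.6  9. ] p [ 0.5053 -0.0811  0.068 ] gap -0.006
cap -0.098 hit=True 92.6 F [-1.6 -0.9  9. ] p [0.5321 0.1132 0.068 ] gap 0.002
[([0.5136, 0.0189], 0.93), ([0.5668, -0.0323], 0.46)] [0.51801829 0.01613284] [([0.5665, -0.0321], 0.97)] [([0.5803, 0.0548], 0.65)] [ 0.56647372 -0.03498536  0.        ] [0.57852628 0.05218536 0.        ] 94.6
the job is handed in; nothing more can be done
None
```

I handed the job in at about 95 s. All four cells stand in the wells, both boards are seated, the keeper lies over both pins and both caps are pressed to their stops; the call returned no verdict.

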